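# Load the battery pack into the test instrument

## Task

Fit the longer of the two grey battery packs into the open battery bay of the portable test instrument: the roof over one end of the bay means that the pack must go in tilted, its brass contact end first under the roof, and then be rocked down until it lies flat on the floor of the bay. Leave the shorter pack where it is.

Things in the scene. Friction and masses are not known exactly. Their poses are not given: they have to be found in the camera images.
- pack: The longer of two grey plastic battery packs, loose, 0.15 to 0.31 kg, flat on the table: a block 84 long (its x) x 44 wide (y) x 26 mm high with an upright black grip rib on top. Origin: centre of the block's underside; z up. The end at -x is the contact end, with two brass strips; at the start it points towards the robot within 30 degrees.
- pack_rib (a point): Middle of the pack's grip rib, 41 mm above the pack's underside and 10 mm from its origin along +x; axes as the pack. The rib is 36 mm long (x) and 16 mm thick (y) and rises from 26 to 56 mm above the underside; pinch it across its thickness.
- pack_contacts (a point): Centre of the pack's contact end face: 42 mm from the pack's origin along its -x, 13 mm above its underside. Axes as the pack.
- short_pack: The shorter battery pack, to be left alone: same shape, but 58 long x 44 x 26 mm, its rib's middle at x = +6 mm. Origin: centre of its underside. The two packs lie side by side, in either order.
- bay (a point): Centre of the battery bay's floor in the fixed beige instrument (184 x 100 mm), 12 mm above the table. z up, x along the bay away from its roofed end, which lies on the robot's side. Pocket 94 (x) x 50 mm (y). Long sides and +x end: walls 20 mm high above the floor, the upper 12 mm bevelled outwards by 6 mm. The seated pack has these axes, its origin here, with 5 mm (x) and 3 mm (y) of play each way.
- roof_edge (a point): Middle of the lower edge of the roof over the bay's -x end: x = -27 mm, 42 mm above the bay floor; axes as the bay. The roof, 4 mm thick, reaches 20 mm out from the end wall (x = -47 mm); 68 mm between its cheeks. The housing behind it is 70 mm long and as high as the roof. The pack passes under only tilted, contact end down; 25 degrees does well.
Not all that is in view belongs to the job. Several things look just like the part that bears bay: the one meant starts farthest to the robot's left.

How it is judged:
By the outcome, as a careful person would: the job done as asked, in the order asked, and still so for the second after the job is handed in, with the robot touching nothing.
It also fails if it takes over 35 s, if anything falls off the work surface, if the arm or the gripper's body presses on something with over 40 N, if the wrist force passes 120 N, or if a joint passes its speed limit or range.

## Robot

A 6-joint arm with a two-finger parallel gripper is mounted at the origin on the work surface. World frame = base frame: x ahead of the robot, y to its left, z up, the work surface at z = 0. Lengths are in m, angles in rad, forces in N, time in s.
With the tool pointing down it reaches from about 0.3 to 0.875 m from the base axis. Payload 6.4 kg.
Tool frame: the origin (TCP) lies midway between the tips of the shut fingers; the grasp point (between the pads) lies 19 mm behind it; z points along the fingers, y is the direction in which the jaws open and shut (so a half turn about z gives the same grasp; the last joint's range is limited). The gripper opens to 85 mm and grips with 20 to 120 N. Pads are 22 mm wide; open, the fingers measure 114 mm over their backs; the gripper's body (76 mm by 85 mm) begins 54 mm behind the grasp point. The pads swing forward as they close: fully open they stand 13 mm farther back than shut.
Start: joints at [-1.477, 0.181, 1.607, -0, 1.354, -0.206], TCP at [0.17, -0.549, 0.231] pointing down, gripper open.
Joint ranges: [-2.99, 2.99], [-0.89, 2.07], [0.3, 2.58], [-1.14, 4.28], [0, 2.63], [-3.12, 3.12]. Speed limits (rad/s): [2.57, 2.57, 3.01, 3.14, 3.14, 3.14].

## Interface

Orientations are given as [roll, pitch, yaw] about the fixed x, y, z axes, in that order (R = Rz(yaw) Ry(pitch) Rx(roll)).
In Python, from station import env, vision, workorder gives the robot as it stands. The module is installed in compiled form; this text tells all that it offers.
- The arm moves only by the shell command python3 -m inch 'ROWS' [OPENING] [FORCE]. ROWS is JSON, a list of rows, each an object with "travel": the shift along the tool's x, y, z in m, a list of three; "rotation": the turn, a rotation vector about the tool's x, y, z in degrees, a list of three. In form: [{"travel": [tx, ty, tz], "rotation": [wx, wy, wz]}, ...]. A call has 1 to 5 rows; each row is the pose to reach, as a shift and turn from the pose measured when the call began, along the tool's axes at that moment; what a row does not reach only later rows make up. A row lasts 1/12 s, in which the tool goes at most 41.7 mm and 7.16 degrees, less where a joint would pass 70% of its speed; a pose out of reach is approached as far as the arm can. A call with a gripper value outside its range is refused whole. OPENING is the opening in per cent of the stroke, from 0 (shut) to 100 (fully open), set as the call begins (- or left out, the last holds). The fingers move at their own pace and stop on an object; FORCE is the grip in N (left out, the last holds). Time passes only in rows, so rows that repeat a pose let the fingers close. It gives the time, the measured TCP pose, the force and the opening at its end, in the units of the state.
- env.state(): the state, without advancing time (a new reading comes with each control period).
- vision.camera(name): name is "side" or "top" or "wrist"; returns the picture (480x640x3 uint8, red, green, blue); there is no depth.
- vision.get_calibration(name): a dict with "mtx" (3x3 intrinsics, pixels), "R" (3x3) and "t" (3): a world point X has camera coordinates R X + t. Camera axes: x right, y down, z forward; pixel columns grow to the right and rows downward; lengths in m; the calibration is good to about 2 mm. The wrist camera is an equidistant fisheye: a pixel r from the principal point sees the ray r / f radians off the axis. A picture is of the moment at which its call begins: read the wrist's pose just before it. get_calibration takes no time and is no camera call; for the wrist camera it gives the pose at the moment of the call.
- workorder.sign_off(): hands the job in, once; it reports no verdict.
The state is a dict: "clock": time; "qpos": joint angles; "dq": joint speeds; "joint_efforts": joint torques, N m; "tool_pos": TCP position; "tcp_rot": TCP orientation; "ft_force": force on the tool from outside, world axes, zero at the start; "moment": the same for the moment, N m; "grip_width": finger opening in m.
Only numpy, scipy, OpenCV 4.12 (cv2) and the standard library are available. Lean on these libraries where they do the work, as an engineer would, in place of code of your own. Each camera call takes 0.05 s, during which the arm holds its last target.

## Working session

There is one attempt and no reset: what is moved stays moved. The work goes in short steps, Python scripts to look and compute and a shell command to move; the robot and the scene stay as the last step left them, time stands still between calls to the robot, and variables do not carry over. Pictures are saved under pics/ and viewed, and the job is handed in when it is done.

```bash
mkdir -p pics; ls; python3 - <<'E'
from station import env, vision
import cv2, numpy as np
print(env.state())
for n in ["side","top","wrist"]:
    c=vision.get_calibration(n); print(n,{k:np.round(v,4).tolist() for k,v in c.items()})
    cv2.imwrite(f"pics/{n}0.png",cv2.cvtColor(vision.camera(n),cv2.COLOR_RGB2BGR))
E
```

```text
pics
{'clock': 0.0, 'qpos': array([-1.47732564e+00,  1.81554194e-01,  1.60801567e+00, -2.30647008e-05,
        1.35379924e+00, -2.06312251e-01]), 'dq': array([ 6.92122247e-04,  8.19997384e-05,  2.90894359e-04, -1.69522618e-03,
       -1.17846135e-03,  6.92826991e-04]), 'joint_efforts': array([-1.05245326e-03, -4.44871938e+01, -3.51342452e+01, -4.19277285e-04,
        9.06705915e-03, -1.04724182e-05]), 'tool_pos': array([ 0.16975458, -0.54878606,  0.23037306]), 'tcp_rot': array([-3.13984926e+00, -3.41872194e-04,  2.99787626e-01]), 'ft_force': array([ 0.75997682,  0.71982199, -0.10126497]), 'moment': array([-0.02027459,  0.00490399,  0.04501634]), 'grip_width': 0.08573897815426992}
side {'mtx': [[440.5366, 0.0, 322.1863], [0.0, 440.5366, 245.6212], [0.0, 0.0, 1.0]], 'R': [[0.9909, -0.133, 0.0186], [-0.0625, -0.5792, -0.8128], [0.1189, 0.8042, -0.5823]], 't': [-0.4962, 0.0509, 0.7328]}
top {'mtx': [[497.9964, 0.0, 320.1924], [0.0, 497.9964, 240.2827], [0.0, 0.0, 1.0]], 'R': [[0.0005, -1.0, -0.0096], [-0.9947, 0.0004, -0.1031], [0.1031, 0.0096, -0.9946]], 't': [-0.0274, 0.5033, 0.8204]}
wrist {'mtx': [[371.6483, 0.0, 319.4343], [0.0, 371.6483, 239.244], [0.0, 0.0, 1.0]], 'R': [[0.2956, -0.9553, -0.001], [-0.9139, -0.2831, 0.2909], [-0.2782, -0.0851, -0.9568]], 't': [-0.5757, -0.0365, 0.3781]}
```

View pics/top0.png

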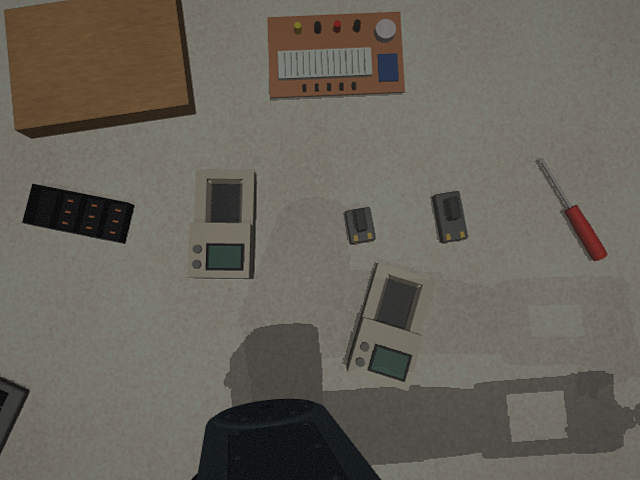

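View pics/side0.png

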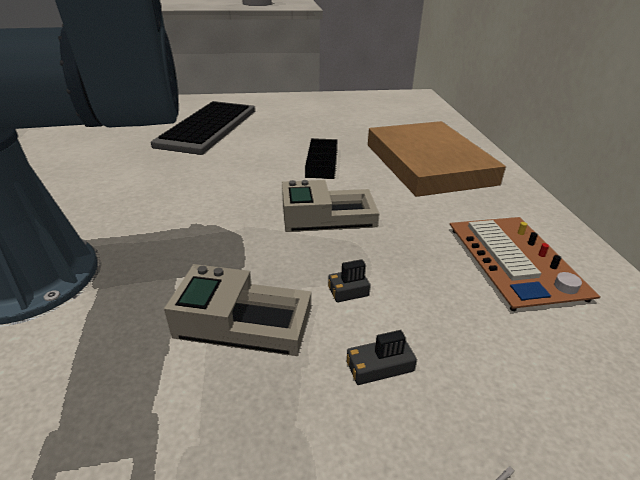

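View pics/wrist0.png

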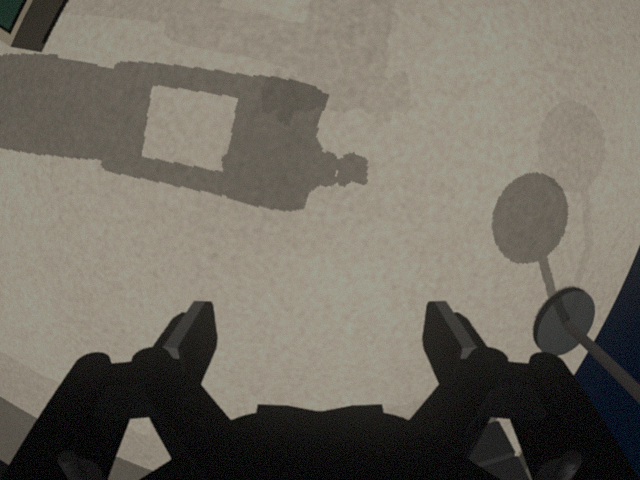

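The top view shows two look-alike instruments at (222,225) and (390,320). The left one is farthest to the robot's left, so I choose it. Two packs sit at (360,225), short, and (450,217), which looks longer. Distractors are the black strip (78,213), the keypad (0,420), the synth board (335,55), the wooden block (100,65) and the screwdriver (572,210). Next, close crops for checking the choice and for measuring.

```bash
python3 - <<'E'
import cv2, numpy as np
t=cv2.imread("pics/top0.png"); s=cv2.imread("pics/side0.png")
def crop(im,x0,y0,w,h,f): return cv2.resize(im[y0:y0+h,x0:x0+w],None,fx=f,fy=f,interpolation=cv2.INTER_CUBIC)
a=crop(t,170,160,100,130,4.5); b=crop(t,330,180,150,75,4)
cv2.imwrite("pics/c_t_bay.png",a); cv2.imwrite("pics/c_t_packs.png",b)
cv2.imwrite("pics/c_s_packs.png",crop(s,320,250,110,140,4)); cv2.imwrite("pics/c_s_bay.png",crop(s,270,170,120,70,6))
E
```

```text
(no output)
```

View pics/c_t_bay.png

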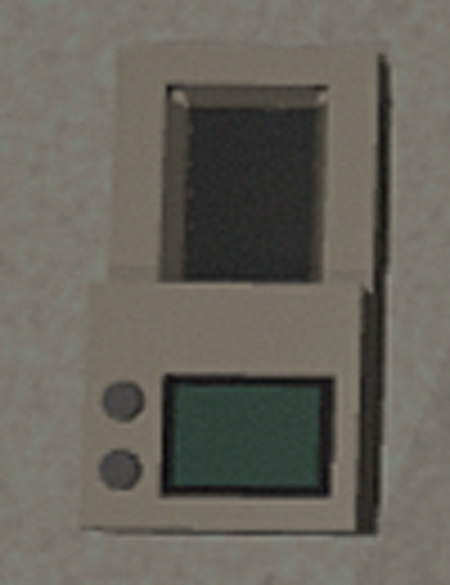

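View pics/c_t_packs.png

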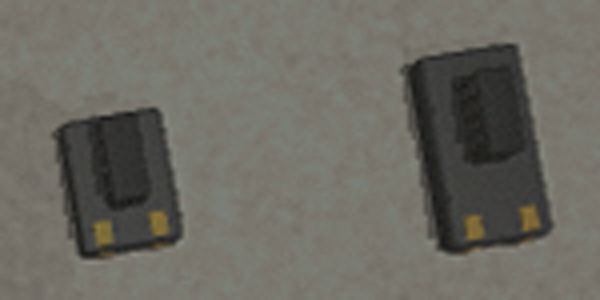

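View pics/c_s_packs.png

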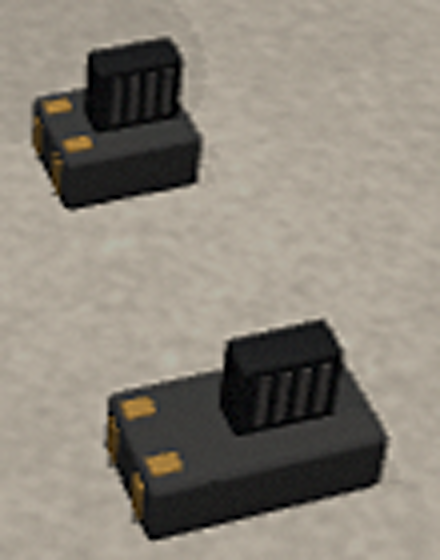

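View pics/c_s_bay.png

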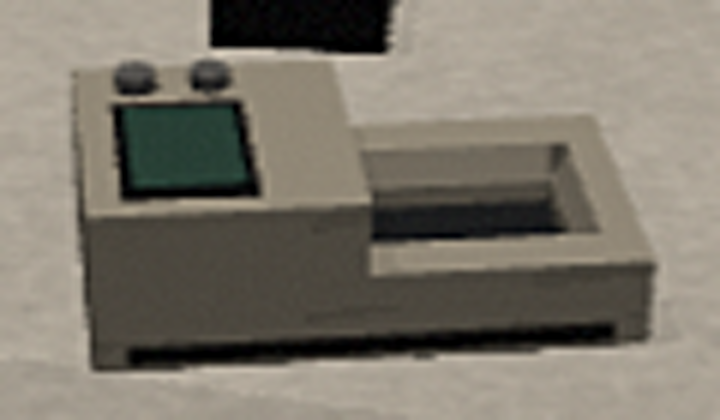

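Top crop: the right-hand pack is clearly the longer (about 47 px against 34 px), with its brass end down towards the robot. The left instrument has its roofed end towards the robot and its bay empty. Now I fit both poses, with height left free, from both views.

```bash
cat > h.py <<'E'
import numpy as np, cv2
from scipy.optimize import least_squares
from station import vision
def proj(cal,X):
    P=np.asarray(X)@np.array(cal["R"]).T+cal["t"]; K=cal["mtx"]
    return np.c_[K[0][0]*P[:,0]/P[:,2]+K[0][2],K[1][1]*P[:,1]/P[:,2]+K[1][2]]
def place(p,X):
    c,s=np.cos(p[3]),np.sin(p[3]); return np.asarray(X)/1e3@np.array([[c,-s,0],[s,c,0],[0,0,1]]).T+p[:3]
def fit(obs,p0):
    # obs: {cam: (list of (model mm),(px))}
    cals={n:vision.get_calibration(n) for n in obs}
    f=lambda p: np.concatenate([(proj(cals[n],place(p,[o[0] for o in obs[n]]))-np.array([o[1] for o in obs[n]])).ravel() for n in obs])
    r=least_squares(f,p0,loss="soft_l1"); return r.x,f(r.x).reshape(-1,2)
def un(c,x0,y0,s): return ((c[0]+.5)/s-.5+x0,(c[1]+.5)/s-.5+y0)
E
cat > m1.py <<'E'
from h import *
T=lambda x,y:un((x,y),330,180,4); S=lambda x,y:un((x,y),320,250,4)
pk={"top":[((42,22,26),T(416,62)),((42,-22,26),T(520,45)),((-42,-22,26),T(552,230)),((-42,22,26),T(450,245)),
 ((28,-8,56),T(520,66)),((-8,-8,56),T(525,151)),((-8,8,56),T(487,160))],
"side":[((-42,22,26),S(110,396)),((-42,-22,26),S(150,495)),((42,-22,26),S(386,437)),((-42,-22,0),S(153,538)),((42,-22,0),S(380,482)),
 ((-8,8,56),S(225,343)),((28,8,56),S(322,321)),((28,-8,56),S(343,357)),((-8,-8,56),S(245,385))]}
T2=lambda x,y:un((x,y),170,160,4.5); S2=lambda x,y:un((x,y),270,170,6)
bay={"top":[((-27,50,46),T2(90,285)),((-27,-50,46),T2(363,287)),((-117,-50,46),T2(357,530)),((-117,50,46),T2(82,527)),
 ((67,50,20),T2(120,45)),((67,-50,20),T2(380,50)),((53,31,20),T2(165,86)),((53,-31,20),T2(328,86))],
"side":[((-117,-50,46),S2(90,216)),((-27,-50,46),S2(370,200)),((-27,50,46),S2(335,62)),((-117,50,46),S2(75,68)),
 ((67,50,20),S2(595,117)),((67,-50,20),S2(655,264))]}
for n,o,p0 in (("pack",pk,(.5,-.25,0,0)),("bay",bay,(.5,.2,.012,0))):
    p,r=fit(o,p0); print(n,np.round(p[:3]*1e3,1),np.degrees(p[3]).round(2)); print(np.round(r,1).tolist())
E
python3 m1.py
```

```text
pack [ 545.4 -250.5   -2.9] 9.08
[[-0.0, -1.1], [-0.8, -0.9], [0.4, 0.9], [0.4, 1.2], [-2.7, -0.3], [0.1, -0.3], [0.0, -1.0], [-1.4, -0.5], [0.1, 0.7], [1.4, 0.8], [-2.0, 2.9], [0.1, 2.4], [-0.6, -0.4], [0.6, -0.5], [0.7, -0.6], [-0.8, -1.8]]
bay [556.7 137.   10.9] -0.75
[[0.1, -0.9], [0.0, -0.6], [-0.2, 0.2], [-0.4, 0.1], [-0.3, 0.3], [0.0, -0.1], [0.4, -0.6], [0.3, -0.2], [-0.8, 0.4], [0.2, 0.9], [-0.5, -0.4], [-0.7, 0.3], [-0.4, -0.3], [0.1, -0.3]]
```

```bash
cat >> h.py <<'E'
from scipy.spatial.transform import Rotation as Ro
from station import env
def pose():
    s=env.state(); return np.array(s["tool_pos"]),Ro.from_euler("xyz",s["tcp_rot"]),s
def down(yaw,tilt=0):  # deg; tilt>0 = pack contact end down
    return Ro.from_euler("z",yaw,degrees=True)*Ro.from_euler("y",-tilt,degrees=True)*Ro.from_euler("x",180,degrees=True)
def togo(p,R):
    q,Q,s=pose(); d=Q.inv().apply(np.array(p)-q); w=(Q.inv()*R).as_rotvec(degrees=True)
    print("t=%.2f"%s["clock"],"travel",np.round(d,4).tolist(),"rot",np.round(w,2).tolist(),"|d|",round(float(np.linalg.norm(d)),3),"|w|",round(float(np.linalg.norm(w)),1))
def stat():
    q,Q,s=pose(); print("t=%.2f"%s["clock"],np.round(q*1e3,1),np.degrees(s["tcp_rot"]).round(2),"F",np.round(s["ft_force"],1),"M",np.round(s["moment"],2),"w",round(s["grip_width"]*1e3,1),"q",np.round(s["qpos"],2))
E
python3 - <<'E'
from h import *
c=vision.get_calibration("wrist"); C=-np.array(c["R"]).T@c["t"]; q,Q,s=pose()
print("cam in tool",Q.inv().apply(C-q), "cam axes in tool\n",Q.as_matrix().T@np.array(c["R"]).T)
togo((.53,-.25,.22),down(9.5))
# overlay of pack fit
import m1
for n in ("top","side"):
    im=cv2.imread(f"pics/{n}0.png"); cal=vision.get_calibration(n)
    im=cv2.resize(im,None,fx=6,fy=6,interpolation=cv2.INTER_CUBIC)
    p,_=fit(m1.pk,(.5,-.25,0,0))
    for (x0,x1,y0,y1,z0,z1) in ((-42,42,-22,22,0,26),(-8,28,-8,8,26,56)):
        for z in (z0,z1):
            q=proj(cal,place(p,[(x0,y0,z),(x1,y0,z),(x1,y1,z),(x0,y1,z)]))
            cv2.polylines(im,[np.int32((q+.5)*6)],True,(0,255,0),1)
    u=np.int32(proj(cal,place(p,[(0,0,20)]))[0]*6)
    cv2.imwrite(f"pics/ov_{n}.png",im[u[1]-280:u[1]+280,u[0]-280:u[0]+280])
E
```

```text
cam in tool [ 0.07515268  0.0013388  -0.14131662] cam axes in tool
 [[ 2.97324482e-04 -9.56669743e-01 -2.91175057e-01]
 [ 9.99999826e-01  1.35934662e-04  5.74499251e-04]
 [-5.10025268e-04 -2.91175177e-01  9.56669617e-01]]
t=0.15 travel [0.4324, -0.1792, 0.011] rot [-0.08, -0.01, 7.68] |d| 0.468 |w| 7.7
pack [ 545.4 -250.5   -2.9] 9.08
[[-0.0, -1.1], [-0.8, -0.9], [0.4, 0.9], [0.4, 1.2], [-2.7, -0.3], [0.1, -0.3], [0.0, -1.0], [-1.4, -0.5], [0.1, 0.7], [1.4, 0.8], [-2.0, 2.9], [0.1, 2.4], [-0.6, -0.4], [0.6, -0.5], [0.7, -0.6], [-0.8, -1.8]]
bay [556.7 137.   10.9] -0.75
[[0.1, -0.9], [0.0, -0.6], [-0.2, 0.2], [-0.4, 0.1], [-0.3, 0.3], [0.0, -0.1], [0.4, -0.6], [0.3, -0.2], [-0.8, 0.4], [0.2, 0.9], [-0.5, -0.4], [-0.7, 0.3], [-0.4, -0.3], [0.1, -0.3]]
```

View pics/ov_top.png

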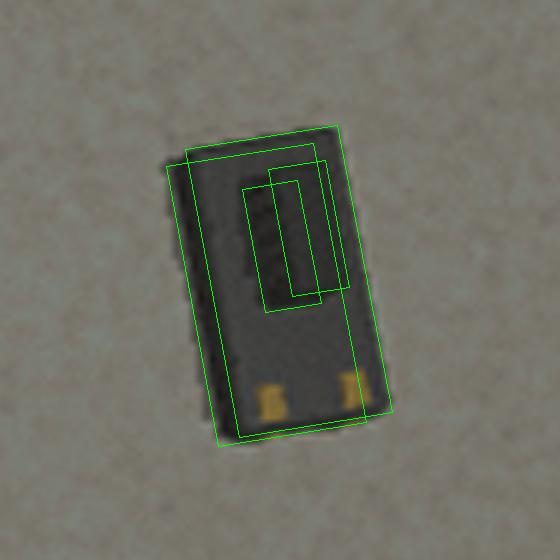

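View pics/ov_side.png

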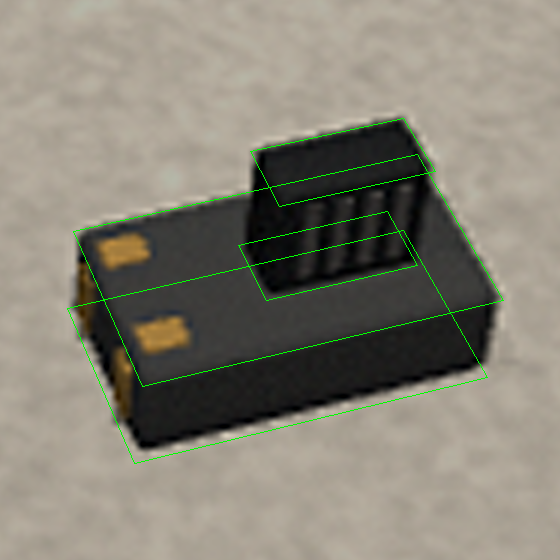

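The overlay shows that some of my top-view corner picks were bottom edges rather than top-face edges. The position is still good to about 5 mm. I'll move over the pack and refine with the wrist camera.

```bash
python3 -m inch '[{"travel":[0.035,-0.014,0],"rotation":[0,0,1.5]},{"travel":[0.073,-0.03,0],"rotation":[0,0,3]},{"travel":[0.111,-0.046,0],"rotation":[0,0,4.5]},{"travel":[0.149,-0.062,0],"rotation":[0,0,6]},{"travel":[0.187,-0.078,0],"rotation":[0,0,7.5]}]' && python3 -c "
from h import *
stat();togo((.53,-.25,.23),down(9.5))"
```

```text
clock: 0.57
tool_pos: [0.3264, -0.4177, 0.2305]
tcp_rot: [-3.14, -0.0, 0.167]
ft_force: [1.0, -0.2, 0.1]
grip_width: 0.0853
t=0.57 [ 326.4 -417.7  230.5] [-179.9    -0.      9.56] F [ 1.  -0.2  0.1] M [ 0.01  0.01 -0.  ] w 85.3 q [-1.13  0.08  1.72  0.    1.34  0.27]
t=0.57 travel [0.2286, -0.1315, 0.0008] rot [-0.1, -0.0, 0.06] |d| 0.264 |w| 0.1
```

```bash
python3 -m inch '[{"travel":[0.036,-0.02,0],"rotation":[0,0,0]},{"travel":[0.072,-0.041,0],"rotation":[0,0,0]},{"travel":[0.108,-0.062,0],"rotation":[0,0,0]},{"travel":[0.144,-0.083,0],"rotation":[0,0,0]},{"travel":[0.18,-0.103,0],"rotation":[0,0,0]}]' >/dev/null && python3 -m inch '[{"travel":[0.035,-0.02,0],"rotation":[0,0,0]},{"travel":[0.049,-0.028,0],"rotation":[0,0,0]},{"travel":[0.049,-0.028,0],"rotation":[0,0,0]}]' >/dev/null; python3 - <<'E'
from h import *
import pickle
stat();togo((.53,-.25,.23),down(9.5))
c=vision.get_calibration("wrist"); im=vision.camera("wrist")
pickle.dump((c,im),open("w1.pkl","wb"))
cv2.imwrite("pics/w1.png",cv2.cvtColor(im,cv2.COLOR_RGB2BGR))
E
```

```text
t=1.23 [ 533.4 -245.8  230.2] [-1.7983e+02 -3.0000e-02  9.8400e+00] F [-1.  -0.2  0.7] M [-0.01 -0.02  0.06] w 85.4 q [-0.64  0.21  1.58  0.    1.36  0.76]
t=1.23 travel [-0.004, 0.0036, 0.0002] rot [-0.17, -0.03, 0.34] |d| 0.005 |w| 0.4
```

View pics/w1.png

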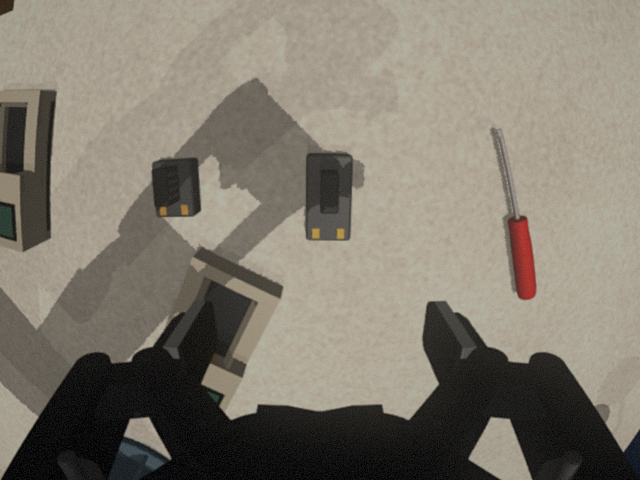

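```bash
python3 - <<'E'
import cv2
im=cv2.imread("pics/w1.png"); a=im[140:255,280:380]
cv2.imwrite("pics/w1c.png",cv2.convertScaleAbs(cv2.resize(a,None,fx=5,fy=5,interpolation=cv2.INTER_CUBIC),alpha=1.8))
E
```

```text
(no output)
```

View pics/w1c.png

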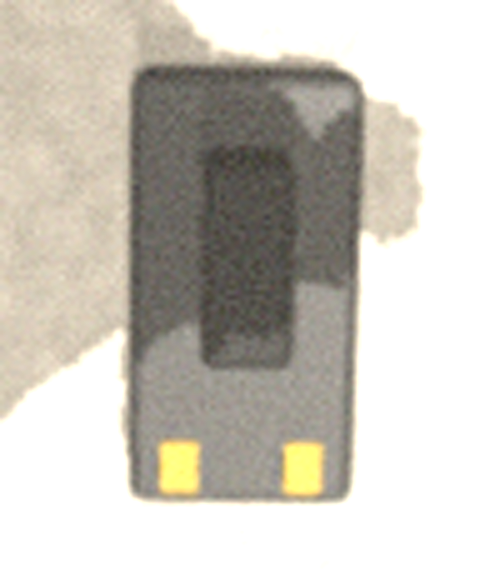

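```bash
cat >> h.py <<'E'
_p=proj
def proj(cal,X):
    if not cal.get("fish"): return _p(cal,X)
    rv,_=cv2.Rodrigues(np.array(cal["R"],float))
    q,_=cv2.fisheye.projectPoints(np.asarray(X,float).reshape(-1,1,3),rv,np.array(cal["t"],float).reshape(3,1),np.array(cal["mtx"],float),np.zeros(4)); return q.reshape(-1,2)
def fitc(obs,cals,p0):
    f=lambda p: np.concatenate([(proj(cals[n],place(p,[o[0] for o in obs[n]]))-np.array([o[1] for o in obs[n]])).ravel() for n in obs])
    r=least_squares(f,p0,loss="soft_l1"); return r.x,f(r.x).reshape(-1,2)
E
cat > m2.py <<'E'
from h import *
import pickle, m1
c,_=pickle.load(open("w1.pkl","rb")); c["fish"]=1
W=lambda x,y:un((x,y),280,140,5)
w=[((42,22,26),W(134,70)),((42,-22,26),W(360,72)),((-42,-22,26),W(350,499)),((-42,22,26),W(133,497)),((-8,8,56),W(203,368)),((-8,-8,56),W(291,368)),((28,-8,56),W(293,148)),((28,8,56),W(205,148))]
S=m1.S
s=[((-42,22,26),S(108,396)),((-42,-22,26),S(150,500)),((42,-22,26),S(387,438)),((-42,-22,0),S(155,540)),((42,-22,0),S(380,484)),
 ((-8,8,56),S(226,341)),((28,8,56),S(324,320)),((28,-8,56),S(343,357)),((-8,-8,56),S(245,385))]
cals={"w":c,"s":vision.get_calibration("side")}
for o in ({"w":w},{"s":s},{"w":w,"s":s}):
    p,r=fitc(o,cals,(.54,-.25,0,.16)); print(list(o),np.round(p[:3]*1e3,1),np.degrees(p[3]).round(2)); print(np.round(r,1).tolist())
    print("rib",np.round(place(p,[(10,0,41)])*1e3,1))
E
python3 m2.py
```

```text
pack [ 545.4 -250.5   -2.9] 9.08
[[-0.0, -1.1], [-0.8, -0.9], [0.4, 0.9], [0.4, 1.2], [-2.7, -0.3], [0.1, -0.3], [0.0, -1.0], [-1.4, -0.5], [0.1, 0.7], [1.4, 0.8], [-2.0, 2.9], [0.1, 2.4], [-0.6, -0.4], [0.6, -0.5], [0.7, -0.6], [-0.8, -1.8]]
bay [556.7 137.   10.9] -0.75
[[0.1, -0.9], [0.0, -0.6], [-0.2, 0.2], [-0.4, 0.1], [-0.3, 0.3], [0.0, -0.1], [0.4, -0.6], [0.3, -0.2], [-0.8, 0.4], [0.2, 0.9], [-0.5, -0.4], [-0.7, 0.3], [-0.4, -0.3], [0.1, -0.3]]
['w'] [ 545.5 -253.2   -5.5] 9.51
[[-1.0, -0.2], [0.7, -0.2], [0.5, -0.1], [-0.6, -0.0], [-0.2, -1.0], [0.3, -0.9], [0.5, 2.7], [-0.3, 2.5]]
rib [[ 555.4 -251.5   35.5]]
['s'] [ 550.4 -238.4  -17.5] 9.9
[[0.5, -0.0], [1.7, -1.0], [0.4, -0.2], [-0.9, 1.5], [-0.6, 0.8], [-0.3, 0.7], [-0.3, 0.2], [0.2, -0.5], [-0.2, -1.6]]
rib [[ 560.2 -236.6   23.5]]
['w', 's'] [ 545.9 -252.6   -1.3] 9.6
[[-1.7, -0.4], [0.5, -0.4], [0.4, 0.7], [-1.2, 0.9], [-0.8, -0.4], [-0.1, -0.3], [0.2, 2.7], [-1.0, 2.6], [-0.2, 0.1], [1.1, 0.2], [2.2, 0.7], [-1.4, 3.1], [1.1, 2.1], [-0.0, 0.5], [0.9, -0.1], [1.6, -0.5], [0.2, -1.4]]
rib [[ 555.7 -251.    39.7]]
```

```bash
python3 -c "
from h import *
togo((.5556,-.251,.110),down(9.6)); togo((.5556,-.251,.030),down(9.6))"
```

```text
t=1.28 travel [0.0229, 0.0079, 0.12] rot [-0.14, 0.05, 0.17] |d| 0.122 |w| 0.2
t=1.28 travel [0.0229, 0.0081, 0.2] rot [-0.14, 0.05, 0.17] |d| 0.202 |w| 0.2
```

```bash
python3 -m inch '[{"travel":[0.008,0.003,0.03],"rotation":[0,0,0]},{"travel":[0.016,0.006,0.065],"rotation":[0,0,0]},{"travel":[0.023,0.008,0.1],"rotation":[0,0,0]},{"travel":[0.023,0.008,0.12],"rotation":[-0.1,0,0.2]},{"travel":[0.023,0.008,0.12],"rotation":[-0.1,0,0.2]}]' 50 60 >/dev/null; python3 - <<'E'
from h import *
import pickle
stat();togo((.5556,-.251,.030),down(9.6))
c=vision.get_calibration("wrist"); im=vision.camera("wrist")
pickle.dump((c,im),open("w2.pkl","wb"))
im=cv2.cvtColor(im,cv2.COLOR_RGB2BGR)
cv2.imwrite("pics/w2.png",cv2.convertScaleAbs(im,alpha=1.5))
E
```

```text
t=1.70 [ 551.4 -250.   104.1] [-179.55    0.49    9.49] F [-0.3  1.1 -0.7] M [0.04 0.   0.05] w 42.6 q [-0.62  0.39  1.62 -0.    1.15  0.78]
t=1.70 travel [0.0046, 0.0023, 0.074] rot [-0.45, 0.49, -0.12] |d| 0.074 |w| 0.7
```

View pics/w2.png

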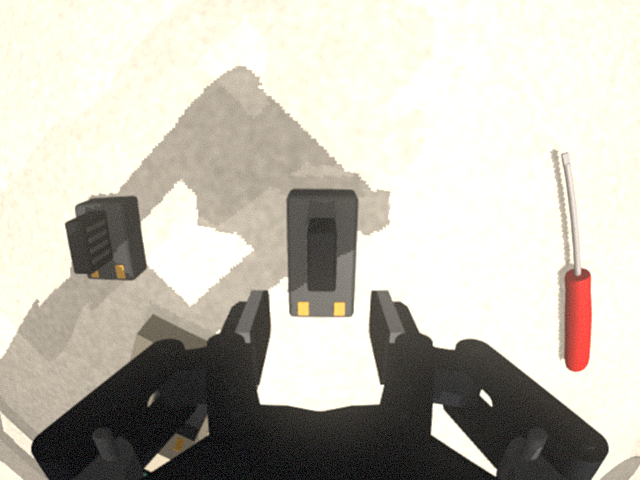

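```bash
cat > m3.py <<'E'
from h import *
import pickle
c,_=pickle.load(open("w2.pkl","rb")); c["fish"]=1
c1,_=pickle.load(open("w1.pkl","rb")); c1["fish"]=1
W=lambda x,y:un((x,y),280,140,5)
w1=[((42,22,26),W(134,70)),((42,-22,26),W(360,72)),((-42,-22,26),W(350,499)),((-42,22,26),W(133,497)),((-8,8,56),W(203,368)),((-8,-8,56),W(291,368))]
w2=[((42,22,26),(287,190)),((42,-22,26),(357,190)),((-42,-22,26),(355,316)),((-42,22,26),(290,316)),((-8,8,56),(307,290.5)),((-8,-8,56),(336,290.5))]
cals={"w2":c,"w1":c1}
for o in ({"w2":w2},{"w1":w1},{"w1":w1,"w2":w2}):
    p,r=fitc(o,cals,(.54,-.25,0,.16)); print(list(o),np.round(p[:3]*1e3,1),np.degrees(p[3]).round(2)); print(np.round(r,1).tolist())
    print("rib",np.round(place(p,[(10,0,41)])*1e3,1))
E
python3 m3.py
```

```text
['w2'] [ 548.5 -252.7    1.9] 9.95
[[-2.8, 0.8], [1.5, 0.4], [0.1, 0.1], [-0.9, 0.4], [0.3, -0.9], [0.2, -1.0]]
rib [[ 558.4 -250.9   42.9]]
['w1'] [ 544.8 -253.4   -7.6] 9.44
[[-0.7, 0.4], [0.6, 0.6], [0.4, 0.1], [-0.5, 0.1], [-0.1, -0.7], [0.2, -0.5]]
rib [[ 554.6 -251.8   33.4]]
['w1', 'w2'] [ 545.8 -253.2   -3.4] 9.75
[[-1.2, -0.3], [0.7, -0.4], [0.9, 0.1], [-0.4, 0.4], [-0.1, -0.8], [0.5, -0.7], [-1.4, 3.6], [0.9, 3.5], [-0.7, -0.0], [-0.2, 0.0], [0.8, -0.5], [-0.1, -0.6]]
rib [[ 555.7 -251.5   37.6]]
```

```bash
python3 -m inch '[{"travel":[0.003,0.001,0.025],"rotation":[-0.4,0.4,0]},{"travel":[0.005,0.002,0.05],"rotation":[-0.4,0.5,0]},{"travel":[0.005,0.002,0.065],"rotation":[-0.4,0.5,0]},{"travel":[0.005,0.002,0.073],"rotation":[-0.4,0.5,0]},{"travel":[0.005,0.002,0.073],"rotation":[-0.4,0.5,0]}]' >/dev/null; python3 - <<'E'
from h import *
stat();togo((.556,-.2512,.030),down(9.7))
E
```

```text
t=2.17 [ 557.1 -252.3   34.1] [ 1.7992e+02 -1.3000e-01  9.4500e+00] F [-0.5 -0.1  0.4] M [ 0.   -0.04  0.04] w 42.5 q [-0.62  0.5   1.63  0.    1.01  0.79]
t=2.17 travel [-0.0009, -0.0013, 0.0041] rot [0.08, -0.13, -0.25] |d| 0.004 |w| 0.3
```

```bash
python3 -m inch '[{"travel":[-0.001,-0.001,0.004],"rotation":[0,0,-0.2]},{"travel":[-0.001,-0.001,0.004],"rotation":[0,0,-0.2]},{"travel":[-0.001,-0.001,0.004],"rotation":[0,0,-0.2]},{"travel":[-0.001,-0.001,0.004],"rotation":[0,0,-0.2]},{"travel":[-0.001,-0.001,0.004],"rotation":[0,0,-0.2]}]' 0 70 >/dev/null; python3 - <<'E'
from h import *
stat()
E
python3 -m inch '[{"travel":[0,0,0],"rotation":[0,0,0]},{"travel":[0,0,0],"rotation":[0,0,0]},{"travel":[0,0,0],"rotation":[0,0,0]}]' >/dev/null; python3 - <<'E'
from h import *
stat()
im=vision.camera("wrist")
cv2.imwrite("pics/w3.png",cv2.convertScaleAbs(cv2.cvtColor(im,cv2.COLOR_RGB2BGR),alpha=1.5))
E
```

```text
t=2.58 [ 556.8 -252.2   31.8] [179.81  -0.22   9.66] F [-0.8  0.1  6.7] M [0.1  0.24 0.  ] w 14.6 q [-0.62  0.5   1.64  0.    1.    0.78]
t=2.83 [ 556.8 -252.2   31.8] [179.8   -0.23   9.66] F [-0.5 -0.2  1.1] M [0.11 0.08 0.03] w 14.7 q [-0.62  0.5   1.64  0.    1.    0.78]
```

View pics/w3.png

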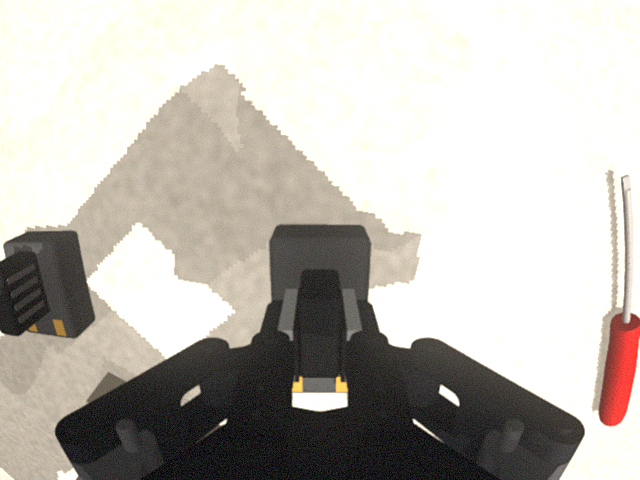

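```bash
python3 -m inch '[{"travel":[0,0,-0.02],"rotation":[0,0,0]},{"travel":[0,0,-0.05],"rotation":[0,0,0]},{"travel":[0,0,-0.085],"rotation":[0,0,0]},{"travel":[0,0,-0.12],"rotation":[0,0,0]},{"travel":[0,0,-0.14],"rotation":[0,0,0]}]' 0 90 >/dev/null; cat >> h.py <<'E'
BAY=np.array([.5567,.137,.012]); BYAW=-.75; OFF=np.array([.0108,0,.0318])  # tcp in pack frame
def packtarget(x,z,tilt,y=0,yaw=None):
    yaw=BYAW if yaw is None else yaw
    B=Ro.from_euler("z",BYAW,degrees=True); P=Ro.from_euler("z",yaw,degrees=True)*Ro.from_euler("y",-tilt,degrees=True)
    o=BAY+B.apply([x/1e3,y/1e3,z/1e3]); return o+P.apply(OFF), down(yaw,tilt)
E
python3 - <<'E'
from h import *
stat()
for a in ((70,100,0),(70,100,25),(57,46,25)): print(packtarget(*a)[0]); togo(*packtarget(*a))
E
```

```text
t=3.30 [ 557.4 -252.5  175.7] [179.65  -0.39   9.67] F [ 1.3 -0.7 -1.4] M [ 0.03 -0.11  0.02] w 14.3 q [-0.62  0.31  1.57  0.    1.26  0.78]
[0.63749308 0.13594236 0.1438    ]
t=3.30 travel [0.144, -0.3696, 0.0305] rot [0.32, -0.42, 10.42] |d| 0.398 |w| 10.4
[0.62304318 0.13613152 0.14538486]
t=3.30 travel [0.1298, -0.3722, 0.0288] rot [-1.96, 24.51, 10.32] |d| 0.395 |w| 26.7
[0.61004429 0.13630168 0.09138486]
t=3.30 travel [0.1167, -0.3749, 0.0827] rot [-1.96, 24.51, 10.32] |d| 0.401 |w| 26.7
```

```bash
python3 -m inch '[{"travel":[0.01,-0.03,0],"rotation":[0,0,1]},{"travel":[0.022,-0.064,0],"rotation":[0,2,3]},{"travel":[0.035,-0.099,0],"rotation":[0,5,5]},{"travel":[0.047,-0.134,0],"rotation":[0,8,7]},{"travel":[0.059,-0.169,0],"rotation":[0,11,9]}]' >/dev/null; python3 - <<'E'
from h import *
stat()
togo(*packtarget(70,110,25))
E
```

```text
t=3.72 [586.9 -74.3 174.6] [-179.34  -11.49    0.48] F [ 0.7  0.7 -2.4] M [0.04 0.13 0.01] w 14.6 q [-0.37  0.15  1.78  0.1   1.03  1.15]
t=3.72 travel [0.0333, -0.2098, 0.0288] rot [-1.04, 13.52, 1.09] |d| 0.214 |w| 13.6
```

```bash
python3 -m inch '[{"travel":[0.006,-0.036,0.002],"rotation":[0,3,0.5]},{"travel":[0.012,-0.074,0.006],"rotation":[-0.5,6,1]},{"travel":[0.018,-0.112,0.01],"rotation":[-0.5,9,1]},{"travel":[0.024,-0.148,0.016],"rotation":[-1,12,1]},{"travel":[0.03,-0.18,0.022],"rotation":[-1,13.5,1]}]' >/dev/null;python3 -m inch '[{"travel":[0.003,-0.012,0.001],"rotation":[0,0,0]},{"travel":[0.003,-0.012,0.001],"rotation":[0,0,0]}]' >/dev/null; python3 - <<'E'
from h import *
import pickle
stat()
togo(*packtarget(70,110,25))
d={}
for n in ("wrist","top","side"):
    c=vision.get_calibration(n); im=vision.camera(n); d[n]=(c,im)
    cv2.imwrite(f"pics/{n}4.png",cv2.cvtColor(im,cv2.COLOR_RGB2BGR))
q,Q,s=pose(); pickle.dump((d,q,Q.as_matrix()),open("v4.pkl","wb"))
w=cv2.imread("pics/top4.png")[130:290,150:310]; cv2.imwrite("pics/top4c.png",cv2.resize(w,None,fx=3.7,fy=3.7,interpolation=cv2.INTER_CUBIC))
w=cv2.imread("pics/side4.png")[100:250,250:420]; cv2.imwrite("pics/side4c.png",cv2.resize(w,None,fx=4,fy=4,interpolation=cv2.INTER_CUBIC))
stat()
E
```

```text
t=4.30 [618.7 124.5 158.8] [-179.91  -24.85   -0.38] F [-0.3  0.1 -1.8] M [-0.01  0.35 -0.02] w 14.5 q [ 0.01  0.14  1.88 -0.01  0.69  1.6 ]
t=4.30 travel [0.0024, -0.0117, 0.0049] rot [-0.24, 0.15, 0.33] |d| 0.013 |w| 0.4
t=4.45 [620.  120.6 160. ] [-179.97  -24.95   -0.58] F [ 0.8 -0.7 -2.2] M [-0.03  0.34 -0.07] w 14.5 q [ 0.01  0.13  1.88 -0.01  0.69  1.6 ]
```

View pics/wrist4.png

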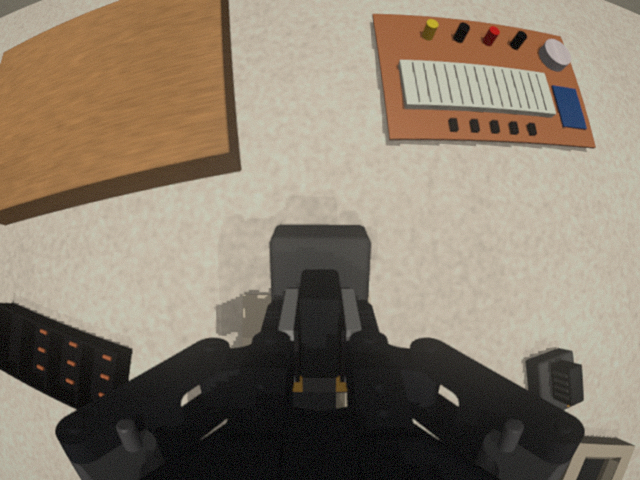

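View pics/top4c.png

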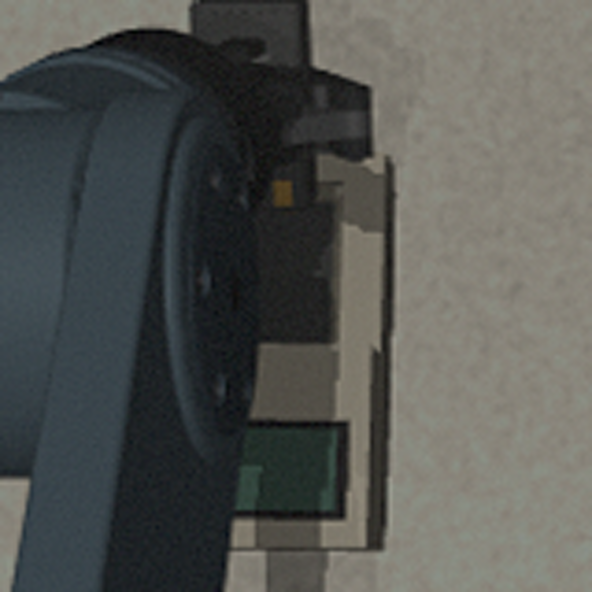

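View pics/side4c.png

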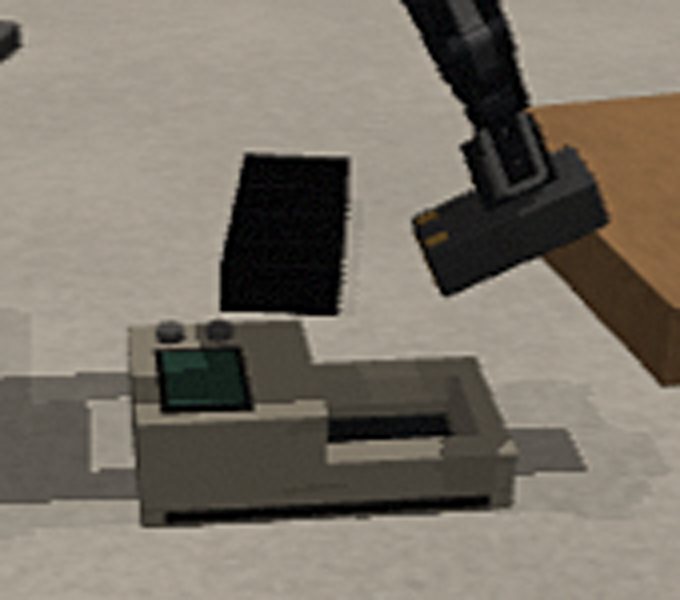

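```bash
python3 - <<'E'
from h import *
import pickle
d,q,Q=pickle.load(open("v4.pkl","rb")); 
P=Q@np.diag([1,-1,-1.])  # pack axes (x, y, z up)
w=cv2.imread("pics/wrist4.png")
for dx in (8,10.8,13):
  o=q-P@np.array([dx,0,31.8])/1e3
  X=lambda m: o+ (P@(np.array(m,float)/1e3).T).T
  for n in ("wrist","side","top"):
    c=dict(d[n][0]); 
    if n=="wrist": c["fish"]=1
    print(dx,n,np.round(proj(c,X([(42,22,26),(42,-22,26),(42,22,0),(-42,-22,26),(-42,-22,0),(42,-22,0),(-42,22,26),(28,8,56)])),1).tolist())
  
cv2.imwrite("pics/w4c.png",cv2.convertScaleAbs(cv2.resize(w[215:300,255:385],None,fx=6,fy=6,interpolation=cv2.INTER_CUBIC),alpha=1.6))
E
```

```text
8 wrist [[272.9, 226.6], [380.2, 227.1], [279.6, 212.4], [368.4, 388.9], [363.3, 359.7], [371.8, 212.9], [280.9, 388.9], [304.4, 289.0]]
8 side [[394.5, 133.8], [400.8, 143.0], [398.7, 145.5], [357.8, 162.7], [362.7, 174.2], [405.0, 155.1], [353.4, 152.8], [384.2, 125.9]]
8 top [[202.1, 126.9], [232.5, 127.1], [206.3, 125.0], [235.4, 184.2], [238.3, 180.5], [235.6, 125.2], [206.1, 183.9], [207.8, 139.6]]
10.8 wrist [[273.1, 233.2], [379.9, 233.7], [279.7, 218.1], [368.0, 393.0], [363.0, 363.6], [371.5, 218.6], [281.2, 393.0], [304.5, 296.3]]
10.8 side [[393.1, 134.5], [399.3, 143.7], [397.3, 146.1], [356.3, 163.4], [361.3, 174.9], [403.6, 155.7], [352.1, 153.5], [382.8, 126.5]]
10.8 top [[202.3, 128.9], [232.6, 129.1], [206.4, 126.9], [235.5, 186.0], [238.4, 182.3], [235.7, 127.1], [206.3, 185.7], [207.9, 141.6]]
13 wrist [[273.3, 238.3], [379.6, 238.8], [279.8, 222.6], [367.7, 396.2], [362.8, 366.7], [371.4, 223.0], [281.4, 396.2], [304.6, 302.0]]
13 side [[392.0, 135.0], [398.2, 144.2], [396.2, 146.6], [355.2, 163.9], [360.3, 175.4], [402.5, 156.2], [351.0, 154.0], [381.7, 127.0]]
13 top [[202.4, 130.4], [232.7, 130.7], [206.5, 128.4], [235.5, 187.4], [238.4, 183.6], [235.8, 128.6], [206.4, 187.2], [208.0, 143.2]]
```

View pics/w4c.png

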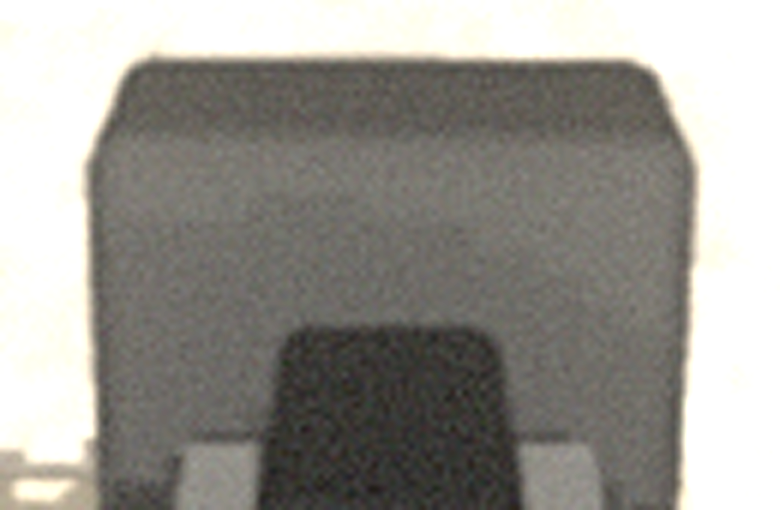

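```bash
python3 - <<'E'
from h import *
c0=dict(vision.get_calibration("wrist")); q,Q,s=pose(); stat()
R=np.array(c0["R"]); 
c=dict(mtx=c0["mtx"],R=R@Q.as_matrix(),t=R@q+c0["t"],fish=1)  # tool->cam
print(-c["R"].T@c["t"])
W=lambda x,y:un((x,y),255,215,6)
M=np.array([(42,22,26),(42,-22,26),(42,22,0),(42,-22,0),(28,8,56),(28,-8,56),(-42,-22,26),(-42,22,26)],float)
O=np.array([W(90,145),W(692,145),W(122,60),W(662,60),W(284,327),W(498,327)])
def X(p,m): # p: dx,dy,dz mm, pitch deg of pack in tool
    r=Ro.from_euler("x",180,degrees=True)*Ro.from_euler("y",p[3],degrees=True)
    return r.apply(m-np.array([10,0,41]))/1e3+np.array([p[0],p[1],p[2]])/1e3
f=lambda p:(proj(c,X(p,M[:6]))-O).ravel()
for fixed in (0,1):
    g=(lambda p:f([p[0],p[1],p[2],p[3]])) if not fixed else (lambda p:f([p[0],p[1],-9.2,0]))
    r=least_squares(g,[0,0,-9,0],loss="soft_l1"); print(r.x.round(2),f(r.x if not fixed else [r.x[0],r.x[1],-9.2,0]).reshape(-1,2).round(1).tolist())
    print("contact brass end",proj(c,X(r.x,M[6:])).round(1).tolist())
E
```

```text
t=4.45 [620.  120.6 160. ] [-179.97  -24.95   -0.58] F [ 0.8 -0.7 -2.2] M [-0.03  0.34 -0.07] w 14.5 q [ 0.01  0.13  1.88 -0.01  0.69  1.6 ]
[ 0.07484844  0.00096932 -0.1408614 ]
[ 4.51  1.21 -5.16 12.68] [[0.3, -11.3], [-0.3, -11.3], [1.7, 0.7], [-2.1, 0.7], [-4.1, 0.5], [4.4, 0.5]]
contact brass end [[364.7, 400.1], [274.6, 400.1]]
[-1.43  1.3  -9.    0.  ] [[-2.6, -0.3], [3.1, -0.3], [-0.7, -1.7], [0.6, -1.7], [-4.7, 32.5], [5.4, 32.5]]
contact brass end [[362.8, 395.6], [276.8, 395.7]]
```

```bash
python3 - <<'E'
from h import *
c0=dict(vision.get_calibration("wrist")); q,Q,s=pose()
R=np.array(c0["R"]); c=dict(mtx=c0["mtx"],R=R@Q.as_matrix(),t=R@q+c0["t"],fish=1)
W=lambda x,y:un((x,y),255,215,6)
M=np.array([(42,22,26),(42,-22,26),(42,22,0),(42,-22,0),(28,8,26),(28,-8,26)],float)
O=np.array([W(88,150),W(694,150),W(122,60),W(662,60),W(284,327),W(498,327)])
def X(p,m):
    r=Ro.from_euler("x",180,degrees=True)*Ro.from_euler("y",p[3],degrees=True)
    return r.apply(m-np.array([10,0,41]))/1e3+np.array([p[0],p[1],p[2]])/1e3
f=lambda p:(proj(c,X(p,M))-O).ravel()
r=least_squares(f,[0,0,-9,0],loss="soft_l1"); print(r.x.round(2),f(r.x).reshape(-1,2).round(1).tolist())
g=lambda p:f([p[0],p[1],-9.2,p[2]])
r=least_squares(g,[0,0,0],loss="soft_l1"); print(r.x.round(2),g(r.x).reshape(-1,2).round(1).tolist())
E
```

```text
[-3.71  1.22 -2.73  0.34] [[-0.2, -0.3], [0.2, -0.3], [0.9, -0.1], [-1.3, -0.1], [-0.2, 0.5], [0.2, 0.5]]
[-1.13  1.26  2.14] [[-1.9, -1.3], [2.3, -1.3], [-0.4, 0.2], [0.2, 0.2], [-0.8, 1.0], [1.1, 1.0]]
```

```bash
sed -i 's/OFF=np.array(\[.0108,0,.0318\])/OFF=np.array([.0115,0,.032])/' h.py; python3 - <<'E'
from h import *
togo(*packtarget(62,52,25))
E
```

```text
t=4.45 travel [-0.0304, -0.0156, 0.0544] rot [-0.1, 0.05, 0.15] |d| 0.064 |w| 0.2
```

```bash
python3 -m inch '[{"travel":[-0.008,-0.006,0.014],"rotation":[0,0,0.1]},{"travel":[-0.018,-0.012,0.032],"rotation":[0,0,0.1]},{"travel":[-0.026,-0.0155,0.046],"rotation":[0,0,0.1]},{"travel":[-0.03,-0.0155,0.054],"rotation":[0,0,0.1]},{"travel":[-0.03,-0.0155,0.054],"rotation":[0,0,0.1]}]' >/dev/null;  python3 -m inch '[{"travel":[0,0,0],"rotation":[0,0,0]}]' >/dev/null; python3 - <<'E'
from h import *
stat()
togo(*packtarget(62,52,25))
im=vision.camera("top"); cv2.imwrite("pics/top5.png",cv2.cvtColor(im,cv2.COLOR_RGB2BGR))
im=vision.camera("side"); cv2.imwrite("pics/side5.png",cv2.cvtColor(im,cv2.COLOR_RGB2BGR))
stat()
w=cv2.imread("pics/top5.png")[130:290,180:280]; cv2.imwrite("pics/top5c.png",cv2.convertScaleAbs(cv2.resize(w,None,fx=3.7,fy=3.7,interpolation=cv2.INTER_CUBIC),alpha=1.6))
w=cv2.imread("pics/side5.png")[130:250,260:420]; cv2.imwrite("pics/side5c.png",cv2.resize(w,None,fx=5,fy=5,interpolation=cv2.INTER_CUBIC))
togo(*packtarget(62,52,25))
E
```

```text
t=4.95 [614.7 133.8  96. ] [-179.96  -24.7    -0.84] F [ 0.5  0.9 -1.4] M [-0.01  0.32  0.01] w 14.1 q [ 0.04  0.24  1.91 -0.04  0.56  1.65]
t=4.95 travel [0.0015, -0.0025, -0.0013] rot [-0.01, 0.3, -0.08] |d| 0.003 |w| 0.3
t=5.05 [614.8 133.8  96.5] [-179.96  -24.73   -0.83] F [-0.1  0.3 -2.6] M [0.05 0.34 0.04] w 14.2 q [ 0.04  0.24  1.91 -0.04  0.56  1.65]
t=5.05 travel [0.0012, -0.0024, -0.0009] rot [-0.01, 0.27, -0.08] |d| 0.003 |w| 0.3
```

View pics/top5c.png

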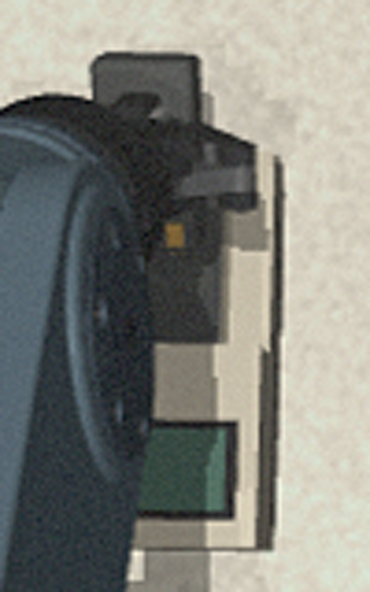

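View pics/side5c.png

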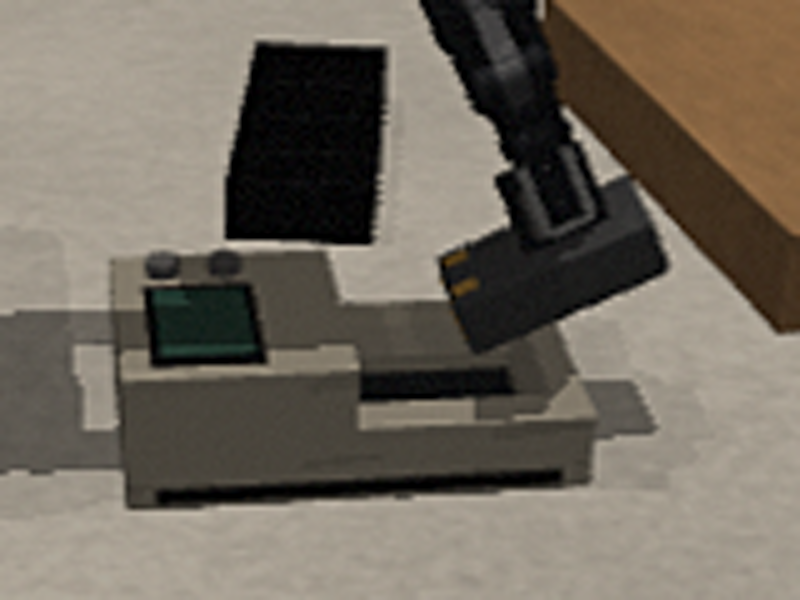

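```bash
python3 - <<'E'
from h import *
q,Q,s=pose(); P=Q.as_matrix()@np.diag([1,-1,-1.]); o=q-P@OFF
M=[(42,22,26),(42,-22,26),(42,22,0),(42,-22,0),(-42,-22,26),(-42,-22,0),(-42,22,26)]
X=o+(P@(np.array(M,float)/1e3).T).T
T=proj(vision.get_calibration("top"),X); S=proj(vision.get_calibration("side"),X)
print("top crop",(((T-[180,130]+.5)*3.7)-.5).round(0).tolist()); print("side crop",(((S-[260,130]+.5)*5)-.5).round(0).tolist())
B=Ro.from_euler("z",BYAW,degrees=True); Y=BAY+B.apply(np.array([(-27,-50,46),(67,-50,20),(-27,-25,0),(-27,-31,20),(47,-25,8),(53,-31,20),(-27,50,46),(67,50,20),(-117,-50,46)])/1e3)
T=proj(vision.get_calibration("top"),Y); S=proj(vision.get_calibration("side"),Y)
print("bay top",(((T-[180,130]+.5)*3.7)-.5).round(0).tolist()); print("bay side",(((S-[260,130]+.5)*5)-.5).round(0).tolist())
print(B.inv().apply(o-BAY)*1e3)
E
```

```text
top crop [[90.0, 59.0], [193.0, 60.0], [103.0, 51.0], [203.0, 52.0], [202.0, 252.0], [212.0, 239.0], [102.0, 251.0]]
side crop [[627.0, 167.0], [654.0, 217.0], [647.0, 220.0], [675.0, 271.0], [451.0, 307.0], [475.0, 359.0], [433.0, 254.0]]
bay top [[261.0, 344.0], [275.0, 151.0], [222.0, 357.0], [228.0, 352.0], [224.0, 198.0], [233.0, 180.0], [36.0, 342.0], [60.0, 149.0], [255.0, 547.0]]
bay side [[359.0, 369.0], [596.0, 416.0], [347.0, 437.0], [351.0, 402.0], [531.0, 411.0], [551.0, 393.0], [326.0, 247.0], [544.0, 294.0], [121.0, 379.0]]
[61.10331378 -2.37444603 50.61934282]
```

```bash
python3 - <<'E'
from h import *
for a in ((60,50.5,25),(25,32,25),(4,21,25)): togo(*packtarget(*a))
E
```

```text
t=5.05 travel [-0.0012, -0.0024, -0.0004] rot [-0.01, 0.27, -0.08] |d| 0.003 |w| 0.3
t=5.05 travel [-0.0407, -0.0023, 0.0018] rot [-0.01, 0.27, -0.08] |d| 0.041 |w| 0.3
t=5.05 travel [-0.0644, -0.0023, 0.003] rot [-0.01, 0.27, -0.08] |d| 0.065 |w| 0.3
```

```bash
python3 -m inch '[{"travel":[-0.006,-0.0023,0],"rotation":[0,0.3,0]},{"travel":[-0.013,-0.0023,0.0005],"rotation":[0,0.3,0]},{"travel":[-0.022,-0.0023,0.001],"rotation":[0,0.3,0]},{"travel":[-0.03,-0.0023,0.0015],"rotation":[0,0.3,0]},{"travel":[-0.034,-0.0023,0.0015],"rotation":[0,0.3,0]}]' >/dev/null; python3 - <<'E'
from h import *
stat()
for a in ((25,32,25),(4,21,25)): togo(*packtarget(*a))
im=vision.camera("side"); cv2.imwrite("pics/side6.png",cv2.cvtColor(im,cv2.COLOR_RGB2BGR))
im=vision.camera("top"); cv2.imwrite("pics/top6.png",cv2.cvtColor(im,cv2.COLOR_RGB2BGR))
stat()
w=cv2.imread("pics/top6.png")[130:290,180:280]; a=cv2.convertScaleAbs(cv2.resize(w,None,fx=3.7,fy=3.7,interpolation=cv2.INTER_CUBIC),alpha=1.6)
w=cv2.imread("pics/side6.png")[140:240,280:380]; b=cv2.resize(w,(430,430),interpolation=cv2.INTER_CUBIC); b=cv2.copyMakeBorder(b,0,a.shape[0]-430,0,0,cv2.BORDER_CONSTANT)
cv2.imwrite("pics/both6.png",np.hstack([a,b])[:600])
E
```

```text
t=5.47 [582.4 136.8  79.7] [-179.97  -24.9    -0.81] F [ 0.  -0.4 -2.2] M [0.01 0.38 0.02] w 14.4 q [ 0.05  0.21  2.   -0.05  0.5   1.67]
t=5.47 travel [-0.0042, 0.0001, 0.0] rot [-0.01, 0.1, -0.05] |d| 0.004 |w| 0.1
t=5.47 travel [-0.0279, 0.0001, 0.0012] rot [-0.01, 0.1, -0.05] |d| 0.028 |w| 0.1
t=5.57 [583.1 136.8  80. ] [-179.96  -24.92   -0.81] F [ 0.6 -0.1 -2.3] M [ 0.01  0.27 -0.04] w 14.4 q [ 0.05  0.21  2.   -0.05  0.5   1.67]
```

View pics/both6.png

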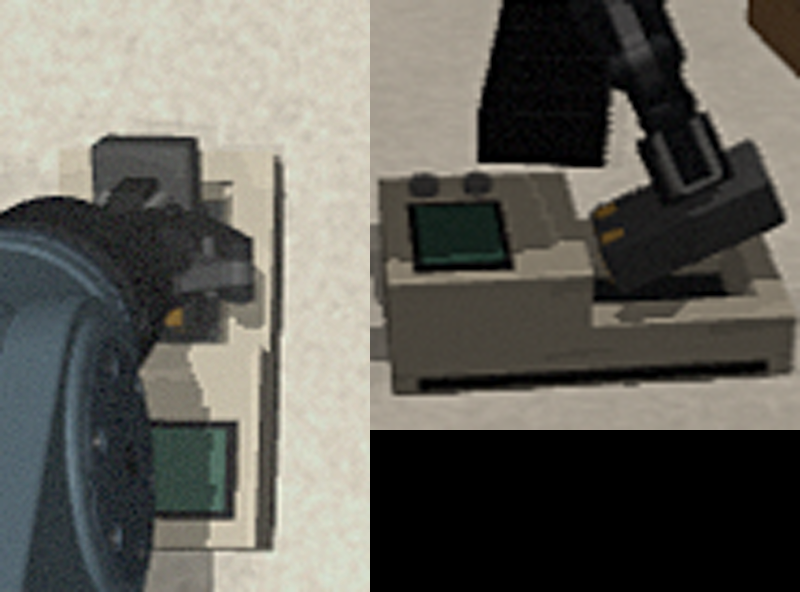

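The contact end is just passing under the roof edge (side crop around (600,240)), centred over the pocket, with no contact force. I'll continue along the axis.

```bash
python3 -m inch '[{"travel":[-0.006,0,0],"rotation":[0,0.1,0]},{"travel":[-0.012,0,0.0005],"rotation":[0,0.1,0]},{"travel":[-0.019,0,0.001],"rotation":[0,0.1,0]},{"travel":[-0.025,0,0.001],"rotation":[0,0.1,0]},{"travel":[-0.028,0,0.001],"rotation":[0,0.1,0]}]' >/dev/null; python3 - <<'E'
from h import *
stat()
togo(*packtarget(4,21,25)); togo(*packtarget(3,18,23))
im=vision.camera("side"); cv2.imwrite("pics/side7.png",cv2.cvtColor(im,cv2.COLOR_RGB2BGR))
stat()
w=cv2.imread("pics/side7.png")[130:250,260:400]; cv2.imwrite("pics/side7c.png",cv2.resize(w,None,fx=5,fy=5,interpolation=cv2.INTER_CUBIC))
E
```

```text
t=5.98 [556.6 137.2  66.4] [-179.97  -24.93   -0.8 ] F [-0.4 -0.4 -2.7] M [-0.    0.45 -0.01] w 14.3 q [ 0.05  0.19  2.06 -0.06  0.46  1.68]
t=5.98 travel [0.0011, 0.0002, -0.0] rot [-0.01, 0.07, -0.04] |d| 0.001 |w| 0.1
t=5.98 travel [0.0, 0.0002, 0.0027] rot [-0.01, -1.93, -0.04] |d| 0.003 |w| 1.9
t=6.03 [556.3 137.2  66.2] [-179.97  -24.9    -0.79] F [-1.2  0.5 -2.7] M [0.03 0.36 0.03] w 14.4 q [ 0.05  0.19  2.06 -0.06  0.46  1.68]
```

View pics/side7c.png

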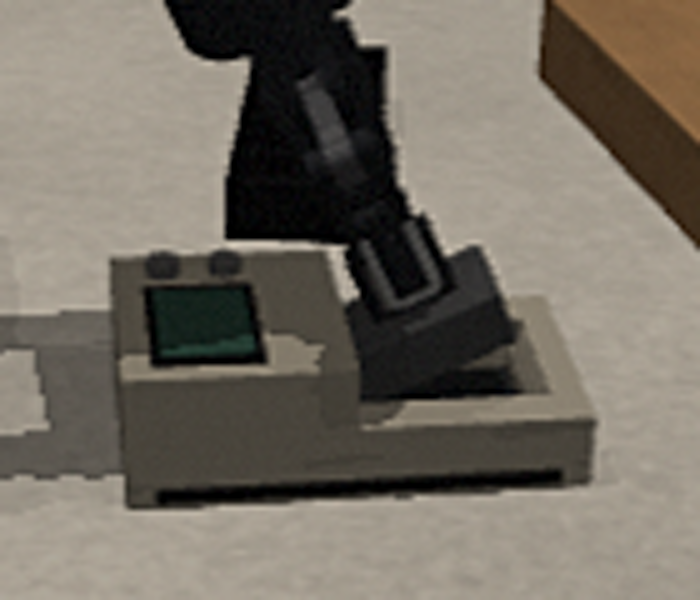

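```bash
python3 - <<'E'
from h import *
for th,x in ((21,3.2),(17,3),(13,2.5),(9,2),(5,1.5)): togo(*packtarget(x,42*np.sin(np.radians(th))+2.0,th))
E
```

```text
t=6.03 travel [0.0012, 0.0002, 0.004] rot [-0.01, -3.9, -0.04] |d| 0.004 |w| 3.9
t=6.03 travel [0.002, 0.0002, 0.0075] rot [-0.01, -7.9, -0.04] |d| 0.008 |w| 7.9
t=6.03 travel [0.0024, 0.0002, 0.011] rot [-0.01, -11.9, -0.04] |d| 0.011 |w| 11.9
t=6.03 travel [0.0028, 0.0002, 0.0148] rot [-0.01, -15.9, -0.04] |d| 0.015 |w| 15.9
t=6.03 travel [0.003, 0.0002, 0.0186] rot [-0.01, -19.9, -0.04] |d| 0.019 |w| 19.9
```

```bash
python3 -m inch '[{"travel":[0.0006,0,0.002],"rotation":[0,-2,0]},{"travel":[0.001,0,0.004],"rotation":[0,-4,0]},{"travel":[0.0015,0,0.0055],"rotation":[0,-6,0]},{"travel":[0.002,0,0.0075],"rotation":[0,-8,0]},{"travel":[0.0022,0,0.009],"rotation":[0,-10,0]}]' >/dev/null; python3 - <<'E'
from h import *
stat()
q,Q,s=pose(); P=Q.as_matrix()@np.diag([1,-1,-1.]); print(Ro.from_euler("z",BYAW,degrees=True).inv().apply(q-P@OFF-BAY)*1e3)
for th,x in ((13,2.5),(9,2),(5,1.5),(2,1.2),(0,1)): togo(*packtarget(x,42*np.sin(np.radians(th))+2.0,th))
E
```

```text
t=6.45 [562.6 137.1  59.2] [-179.97  -14.86   -0.79] F [-0.2  0.6 -1.9] M [-0.03  0.2  -0.01] w 14.4 q [ 0.04  0.27  1.92 -0.02  0.69  1.64]
[ 3.01306534  0.21623502 13.31404114]
t=6.45 travel [0.0001, 0.0002, 0.0021] rot [-0.02, -1.86, -0.04] |d| 0.002 |w| 1.9
t=6.45 travel [0.001, 0.0002, 0.0057] rot [-0.02, -5.86, -0.04] |d| 0.006 |w| 5.9
t=6.45 travel [0.0019, 0.0002, 0.0095] rot [-0.02, -9.86, -0.04] |d| 0.01 |w| 9.9
t=6.45 travel [0.0026, 0.0002, 0.0124] rot [-0.02, -12.86, -0.03] |d| 0.013 |w| 12.9
t=6.45 travel [0.003, 0.0002, 0.0144] rot [-0.02, -14.86, -0.03] |d| 0.015 |w| 14.9
```

```bash
python3 -m inch '[{"travel":[0.0003,0,0.003],"rotation":[0,-3,0]},{"travel":[0.001,0,0.0057],"rotation":[0,-6,0]},{"travel":[0.0015,0,0.008],"rotation":[0,-8,0]},{"travel":[0.0019,0,0.0095],"rotation":[0,-10,0]},{"travel":[0.0022,0,0.011],"rotation":[0,-11.5,0]}]' >/dev/null; python3 - <<'E'
from h import *
stat()
q,Q,s=pose(); P=Q.as_matrix()@np.diag([1,-1,-1.]); print(Ro.from_euler("z",BYAW,degrees=True).inv().apply(q-P@OFF-BAY)*1e3)
for z in (3,2,1,0): togo(*packtarget(1.2,z,0))
im=vision.camera("side"); cv2.imwrite("pics/side8.png",cv2.cvtColor(im,cv2.COLOR_RGB2BGR))
w=cv2.imread("pics/side8.png")[130:250,260:400]; cv2.imwrite("pics/side8c.png",cv2.resize(w,None,fx=5,fy=5,interpolation=cv2.INTER_CUBIC))
E
```

```text
t=6.87 [568.5 136.9  49.3] [-179.97   -3.34   -0.8 ] F [-0.5  0.1 -2.5] M [ 0.05 -0.02  0.05] w 14.2 q [ 0.03  0.39  1.75 -0.    0.94  1.62]
[2.21005524 0.11188169 4.67274496]
t=6.87 travel [0.0007, 0.0001, 0.0023] rot [-0.03, -3.34, -0.05] |d| 0.002 |w| 3.3
t=6.87 travel [0.0007, 0.0001, 0.0033] rot [-0.03, -3.34, -0.05] |d| 0.003 |w| 3.3
t=6.87 travel [0.0006, 0.0001, 0.0043] rot [-0.03, -3.34, -0.05] |d| 0.004 |w| 3.3
t=6.87 travel [0.0006, 0.0001, 0.0053] rot [-0.03, -3.34, -0.05] |d| 0.005 |w| 3.3
```

View pics/side8c.png

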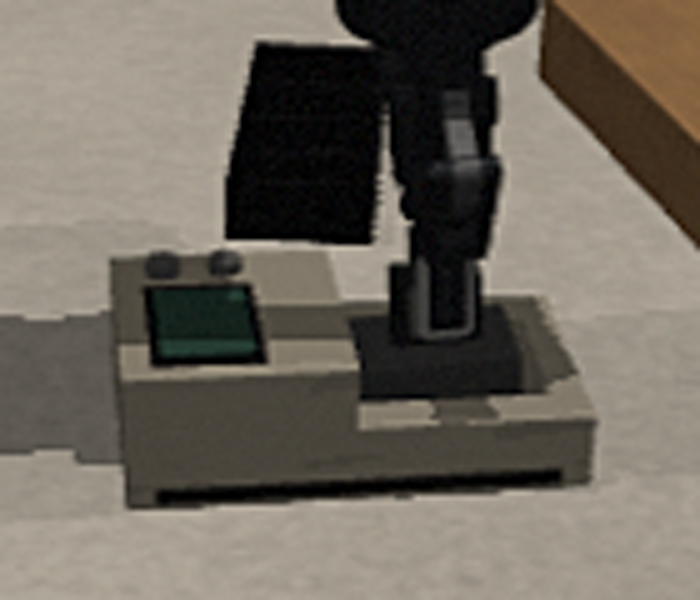

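No contact so far; the pack is almost flat and about 4 mm above the floor. I'll level it and lower it until the floor is felt.

```bash
python3 -m inch '[{"travel":[0.0003,0,0.001],"rotation":[0,-1.2,0]},{"travel":[0.0006,0,0.002],"rotation":[0,-2.4,0]},{"travel":[0.0006,0,0.003],"rotation":[0,-3.3,0]},{"travel":[0.0006,0,0.004],"rotation":[0,-3.3,0]},{"travel":[0.0006,0,0.005],"rotation":[0,-3.3,0]}]' >/dev/null; python3 - <<'E'
from h import *
stat()
q,Q,s=pose(); P=Q.as_matrix()@np.diag([1,-1,-1.]); print(Ro.from_euler("z",BYAW,degrees=True).inv().apply(q-P@OFF-BAY)*1e3)
E
```

```text
t=7.33 [570.2 136.8  44.2] [-1.7997e+02 -7.0000e-02 -8.1000e-01] F [-0.3  0.9 -1.8] M [-0.04 -0.01 -0.06] w 14.3 q [0.03 0.44 1.7  0.   1.   1.62]
[ 2.0472315  -0.04253383  0.16095285]
```

```bash
python3 -m inch '[{"travel":[0,0,0.0007],"rotation":[0,0,0]},{"travel":[0,0,0.0014],"rotation":[0,0,0]},{"travel":[0,0,0.0014],"rotation":[0,0,0]}]' ; python3 - <<'E'
from h import *
stat()
E
```

```text
clock: 7.58
tool_pos: [0.5701, 0.1369, 0.0438]
tcp_rot: [-3.141, -0.002, -0.014]
ft_force: [-4.2, 0.1, 7.1]
grip_width: 0.0142
t=7.58 [570.1 136.9  43.8] [-1.7998e+02 -1.0000e-01 -7.9000e-01] F [-4.2  0.1  7.1] M [-0.2   0.56 -0.01] w 14.2 q [0.03 0.44 1.7  0.   1.   1.62]
```

```bash
python3 -m inch '[{"travel":[0,0,-0.0005],"rotation":[0,0,0]},{"travel":[0,0,-0.0005],"rotation":[0,0,0]},{"travel":[0,0,-0.0005],"rotation":[0,0,0]},{"travel":[0,0,-0.0005],"rotation":[0,0,0]},{"travel":[0,0,-0.0005],"rotation":[0,0,0]}]' 50 20 ; python3 -m inch '[{"travel":[0,0,-0.01],"rotation":[0,0,0]},{"travel":[0,0,-0.03],"rotation":[0,0,0]},{"travel":[0,0,-0.06],"rotation":[0,0,0]},{"travel":[0,0,-0.095],"rotation":[0,0,0]},{"travel":[0,0,-0.13],"rotation":[0,0,0]}]'; python3 - <<'E'
from h import *
import pickle
stat()
d={}
for n in ("wrist","top","side"):
    c=vision.get_calibration(n); im=vision.camera(n); d[n]=(c,im)
    cv2.imwrite(f"pics/{n}9.png",cv2.cvtColor(im,cv2.COLOR_RGB2BGR))
pickle.dump(d,open("v9.pkl","wb"))
w=cv2.imread("pics/side9.png")[130:250,260:400]; cv2.imwrite("pics/side9c.png",cv2.resize(w,None,fx=5,fy=5,interpolation=cv2.INTER_CUBIC))
E
```

```text
clock: 8.0
tool_pos: [0.5701, 0.1368, 0.0443]
tcp_rot: [-3.141, -0.002, -0.014]
ft_force: [0.6, 0.5, 0.1]
grip_width: 0.0423
clock: 8.42
tool_pos: [0.5692, 0.1368, 0.1758]
tcp_rot: [-3.141, -0.001, -0.014]
ft_force: [0.1, -0.1, 0.6]
grip_width: 0.0425
t=8.42 [569.2 136.8 175.8] [-1.7998e+02 -4.0000e-02 -7.9000e-01] F [ 0.1 -0.1  0.6] M [ 0.01 -0.01 -0.  ] w 42.5 q [0.03 0.26 1.63 0.   1.25 1.62]
```

View pics/side9c.png

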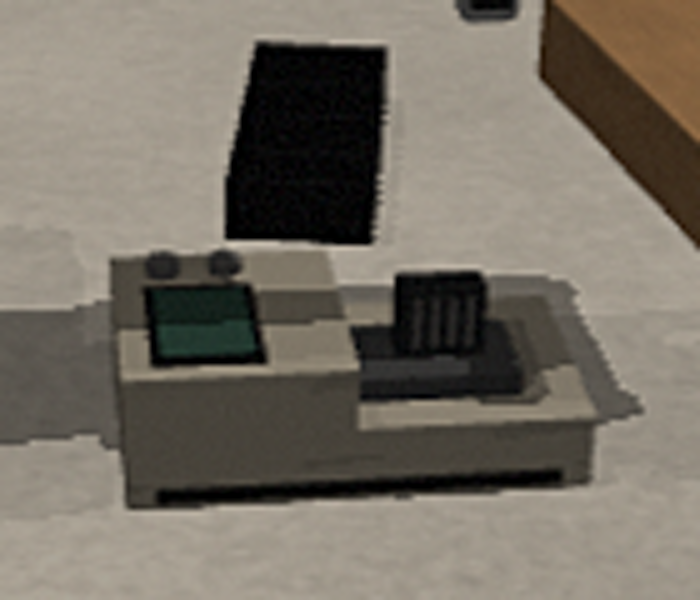

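View pics/wrist9.png

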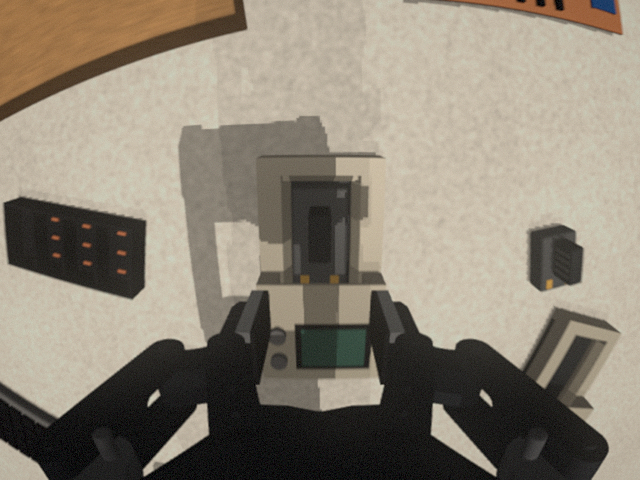

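The pack lies in the pocket with its brass strips just inside the roof edge (wrist (305,280) and (334,280)) and looks flat. I'll check this against the seated model.

```bash
python3 - <<'E'
from h import *
import pickle
d=pickle.load(open("v9.pkl","rb")); outs=[]
o=np.array([BAY[0]+.002,BAY[1],.012,np.radians(BYAW)])
for n,(x0,y0,w,h),f in (("side",(320,170,70,60),6),("wrist",(250,145,145,150),4)):
    c=dict(d[n][0]); 
    if n=="wrist": c["fish"]=1
    im=cv2.cvtColor(d[n][1],cv2.COLOR_RGB2BGR)[y0:y0+h,x0:x0+w]; im=cv2.convertScaleAbs(cv2.resize(im,None,fx=f,fy=f,interpolation=cv2.INTER_CUBIC),alpha=1.6)
    for m in ([(-42,-22,26),(42,-22,26),(42,22,26),(-42,22,26)],[(-8,-8,56),(28,-8,56),(28,8,56),(-8,8,56)]):
        q=(proj(c,place(o,m))-[x0,y0]+.5)*f; cv2.polylines(im,[np.int32(q)],True,(0,255,0),1)
    cv2.imwrite(f"pics/chk_{n}.png",im)
E
```

```text
(no output)
```

View pics/chk_side.png

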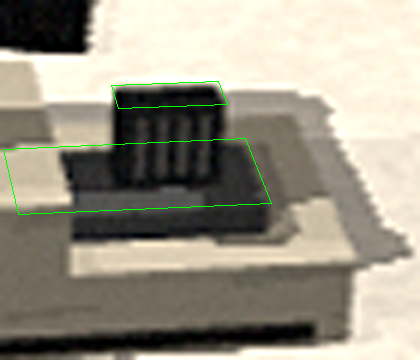

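View pics/chk_wrist.png

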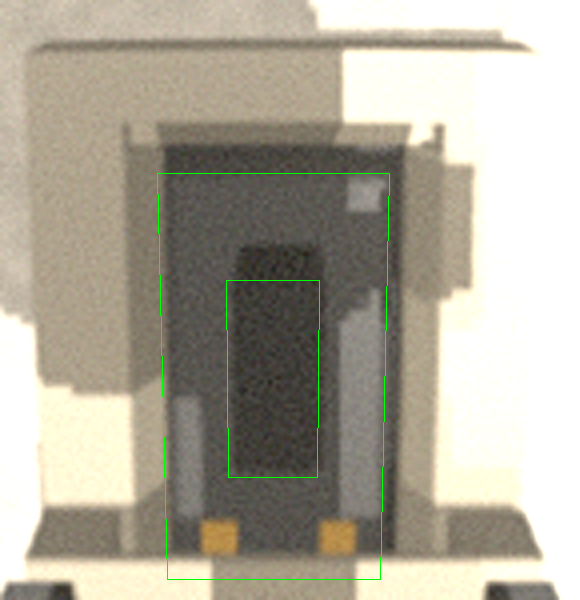

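The level seated model (pack 2 mm towards +x, on the floor) matches the side view within about a pixel. The wrist view shows gaps on both sides and at the +x end. I'm handing in.

```bash
python3 - <<'E'
from h import *
from station import workorder
stat(); print(workorder.sign_off())
E
```

```text
t=8.57 [572.5 136.9 179. ] [-179.96   -0.59   -0.78] F [ 0.8 -0.3 -0.9] M [ 0.03 -0.01  0.04] w 42.6 q [0.03 0.25 1.63 0.   1.25 1.62]
the job is handed in; nothing more can be done
None
```

The longer pack is in the bay of the left-hand instrument, lying flat on the floor, and the job was handed in at 8.6 s. I gripped it by the rib, took it brass end first under the roof at 25° and rocked it level. I lowered it until it touched the floor with about 7 N, then let go and backed off 13 cm. The shorter pack was not touched.

**Last checks:**
- **Seating:** the floor was felt 12.0 mm above the table, as the text says. The seated pack fits a level pose in the side view to about a pixel, roughly 2 mm towards +x, inside the 5 mm of play.
- **Fit:** in the wrist view the brass strips lie at the roof edge, with gaps visible at the sides and at the far end.
- **Forces:** the highest wrist force I read was about 8 N.

**Disagreements:**
- My first top-view picks on the pack mixed up top and bottom edges, so I measured it again with the wrist camera.
- The side view alone gave the pack's height about 18 mm too low. The combined views came within a few mm, and I used those.
- The wrist camera put the held pack about 6 mm deeper in the gripper than the grasp height implied. I trusted the grasp height, and the contact with the floor confirmed it.
- In the last wrist view the fitted outline sat a few pixels off, probably because the arm was still settling.

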